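Touch off the socket block and seat the practice eye

ROBOT

A 6-joint arm with a two-finger parallel gripper is mounted at the origin on a cart in front of the work surface, level with it; the furniture and walls round the work are solid. World frame = base frame: x ahead of the robot, y to its left, z up, the work surface at z = 0. Lengths are in m, angles in rad, forces in N, time in s.
With the tool pointing down it reaches from about 0.275 to 1 m from the base axis. Payload 8.4 kg.
Tool frame: the origin (TCP) lies on the centre line of the jaws, within the pads' length; the fingertips stand 22 mm ahead of it and the grasp point (between the pads) lies 3 mm ahead of it; z points along the fingers, y is the line along which they close (so a half turn about z gives the same grasp; the last joint's range is limited). The gripper opens to 85 mm and grips with 20 to 120 N. Pads are 22 mm wide; open, the fingers measure 114 mm over their backs; the gripper's body (76 mm by 85 mm) begins 54 mm behind the grasp point. The pads swing forward as they close: fully open they stand 13 mm farther back than shut.
Start: joints at [1.241, 0.353, 1.633, -0, 1.155, -0.002], TCP at [0.201, 0.592, 0.253] pointing down, gripper open.
Joint ranges: [-2.63, 2.63], [-0.92, 2.1], [0.06, 2.66], [-1.3, 4.44], [0, 2.69], [-3.02, 3.02]. Speed limits (rad/s): [2.22, 2.22, 2.79, 3.14, 3.14, 3.14].

INTERFACE

Orientations are given as a rotation vector (axis times angle).
In Python, from cell import manip gives the robot as it stands. The module is installed in compiled form; this text tells all that it offers.
- The arm moves only by the tool send_rows, never from a script. Its argument "motion" is a list of rows, each a list of 6 numbers: the shift along the tool's x, y, z in mm, then the turn, a rotation vector about the tool's x, y, z in degrees. In form: [[x, y, z, rx, ry, rz], ...]. A call has 1 to 20 rows; each row shifts and turns the commanded pose from where the row before left it, along the tool's axes as they then stand; what a row does not reach is not made up. A row lasts 1/10 s, in which the tool goes at most 50 mm and 8.59 degrees, less where a joint would pass 70% of its speed; a pose out of reach is approached as far as the arm can. A call is refused whole if a number of a shift passes 50 or a number of a turn 8.59, either way. A call with a gripper value outside its range is refused whole. "claw" is the opening, from 0 (shut) to 1 (fully open), set as the call begins (left out, the last holds). The fingers move at their own pace and stop on an object; "force" is the grip in N (left out, the last holds). Time passes only in rows, so rows that do not move let the fingers close. It gives the time, the measured TCP pose, the force, the opening and the grip force at its end, in the units of the state.
- manip.get_state(): the state, without advancing time (a new reading comes with each control period).
- manip.capture(name): name is "side" or "top"; returns (picture, depth): 420x560x3 uint8, red, green, blue; 420x560 float32, m along the optical axis (not along the pixel's ray), 0 where there is no reading.
- manip.camera_model(name): a dict with "intrinsics" (3x3 intrinsics, pixels), "extrinsics" (4x4, takes a point from camera to world coordinates). Camera axes: x right, y down, z forward; pixel columns grow to the right and rows downward; lengths in m; the calibration is good to about 2 mm. A picture is of the moment at which its call begins. camera_model takes no time and is no camera call.
- manip.finish_job(): hands the job in; it is judged then, once.
Trained networks look in the newest picture that a camera, given by its name, has taken for a name from the list of things; names that differ only in an ending like _2 or _b are one class to them, and where a whole thing is asked for, a point or a joint stands for the part that bears it (a point fixed in the world has none). Each returns a list of dicts, best first, with "score" (0 to 1); they miss things now and then, are a little off and sometimes report something else, mostly with a low value. They report only what shows in the picture. A call takes as long as a camera call.
- manip.outline_of(camera, target): "region" (420x560 bool, what is visible of it) and "centre" ([column, row] in pixels, amid what is visible of it).
The state is a dict: "time_s": time; "joint_positions": joint angles; "qvel": joint speeds; "joint_torque": joint torques, N m; "tcp_pos": TCP position; "tcp_rot": TCP orientation; "force": force on the tool from outside, world axes, zero at the start; "torque": the same for the moment, N m; "grip_width": finger opening in m; "grasp_force": force on a finger pad.
Only numpy, scipy, OpenCV 4.12 (cv2) and the standard library are available. Lean on these libraries where they do the work, as an engineer would, in place of code of your own. Each camera call takes 0.05 s, during which the arm holds its last target. There are 200 camera calls.

TASK

The practice eye has to move from its desk foot into the socket block of the alignment stage, but the slides were left anywhere, so the block must be felt out first. Lift the eye out of the foot and, with its steel post hanging beside the block, touch the block lightly on the front long face near the left end, then on the front long face near the right end, then on either short end face. From those three touches find the bore, turn the eye square to the block with its lens to the front, lower post and tongue into bore and groove, press gently until the collar sits flush on the block, and let go; never press hard on the stage and leave the things round it where they are.

Things in the scene. Friction and masses are not known exactly. Their poses are not given: they have to be found in the camera images.
- practice_eye: Loose practice eye (model eye), about 0.16 kg, upright in its foot. Origin: centre of the post's flat lower end; z up the post; the lens looks to -x; y is the line across the flat sides of the saddle. Turned at most 0.3 rad from world axes at the start. Black barrel along x, 62 mm long, on a black saddle, neck, round steel collar, cross tongue and steel post.
- eye_grip (a point): middle of the saddle, on the post axis, 60 mm above the post tip: saddle 28 (x) x 32 (y) x 26 mm high; grip it from above on its flat sides at y = +-16 mm. Grip firmly (about 40 N): a side load on the post turns the eye in a slack grip.
- post_tip (a point): centre of the lower end of the post (origin of the eye). Post 12 mm diameter, 28 mm long up to the collar; its lowest 2.5 mm are a cone down to 8 mm diameter.
- collar_seat (a point): centre of the underside of the collar (36 mm diameter, 6 mm thick), 28 mm above the post tip; it comes to rest on the block's top. Under it, crossing the post, is the tongue: 12.4 mm (x) by 36 mm (y), reaching 6 mm down.
- eye_lens (a point): centre of the front lens in its bright ring (35 mm diameter), 26 mm in front (-x) of the post axis and 60 mm above the post tip
- foot: Fixed round black desk foot, 67 mm diameter, 22 mm high, origin at the centre of its underside; the post stands in its middle hole (15 mm diameter, 20 mm deep). Lift the eye 25 mm straight up to clear it.
- stage: Fixed black base plate of the alignment stage, 130 (x) x 150 (y) x 12 mm; origin: centre of its underside; front looks to -x, y to its left, z up; turned under 0.25 rad from world axes. It carries two slides, a rotary disc and the aluminium socket block. This pose is the base plate's ONLY, not the block's. Keep forces on the stage under 15 N, and under 30 N in the last 6 mm of seating.
- block_nominal (a point): point of the base plate 68 mm above its middle: where the middle of the block's top would be at zero. Block 64 (x) x 100 (y) mm, upright faces from 34 to 68 mm above the desk. Its true middle is up to 7 mm off along the plate's x and up to 7 mm along y, and it is turned up to 0.1 rad about its middle; locked (60 N do not shift it). Micrometers at back and right stay below 27 mm.
- bore_nominal (a point): point of the base plate where the bore would be at zero settings, 14 mm to the left (+y) of block_nominal. In the block the bore lies 32 mm behind the front long face and 36 mm from the left (+y) end face, 13.4 mm diameter; it goes down from the floor of a groove 15 mm wide, 8 mm deep, milled along the block's y across its whole top through the bore. The tongue fits the groove.
- spectacles: bystander: black spectacles standing on the desk, 138 x 138 x 41 mm; leave alone
- contact_lens_case: bystander: two-pot contact lens case, 30 x 68 x 19 mm; leave alone
- eye_drops: bystander: small dropper bottle, 22 mm diameter, 58 mm high; leave alone
- glasses_case: bystander: closed oblong glasses case, 67 x 162 x 43 mm; leave alone

How it is judged:
On the way, in this order (a step that is already met when the one before it is completed fails the run):
1. the practice eye is lifted out of its foot (height (world z) of post_tip above 0.03 m and contact force between practice_eye and foot below 0.05 N and contact force between the fingers and practice_eye above 2 N), for 0.1 s.
2. its post touches the front long face near the left end (contact force between practice_eye and stage above 0.3 N and z of post_tip in the frame of stage between 0.036 and 0.064 m and x of post_tip in the frame of stage below -0.021 m and y of post_tip in the frame of stage above 0.012 m).
3. its post touches the front long face near the right end (contact force between practice_eye and stage above 0.3 N and z of post_tip in the frame of stage between 0.036 and 0.064 m and x of post_tip in the frame of stage below -0.021 m and y of post_tip in the frame of stage below -0.012 m).
4. its post touches one of the short end faces (contact force between practice_eye and stage above 0.3 N and z of post_tip in the frame of stage between 0.036 and 0.064 m and x of post_tip in the frame of stage between -0.021 and 0.04 m and (y of post_tip in the frame of stage above 0.04 m or y of post_tip in the frame of stage below -0.04 m)).
At the end, for the whole second after the job is handed in: The practice eye stands released and at rest in the socket block: post in the bore, tongue in the groove, collar underside within 1.7 mm of the block top (68 mm above the desk), upright within 0.05 rad, its lens to the front of the stage (z of collar_seat in the frame of stage between 0.066 and 0.0697 m and horizontal distance between collar_seat and bore_nominal below 0.018 m and angle between practice_eye's own z axis and vertical below 0.05 rad and x of eye_lens in the frame of stage below -0.008 m and linear speed of practice_eye below 0.01 m/s and angular speed of practice_eye below 0.1 rad/s and contact force between practice_eye and the fingers below 0.05 N); the robot touches nothing.
It fails at once if the eye is pressed against the stage with more than 15 N while it is felt out, before the post is down in the bore (contact force between practice_eye and stage above 15 N and z of post_tip in the frame of stage above 0.046 m).
It fails at once if the eye is forced home with more than 30 N (contact force between practice_eye and stage above 30 N).
It fails at once if the gripper or arm strikes or pushes the stage (more than 8 N) (contact force between any of the fingers, the arm and stage above 8 N).
It fails at once if the spectacles, contact lens case, eye-drop bottle or glasses case is moved more than 15 mm (distance of any of spectacles, contact_lens_case, eye_drops, glasses_case from where it was at the start of the episode above 0.015 m).
It also fails if it takes over 69 s, if anything falls off the work surface, if the arm or the gripper's body presses on something with over 40 N, if the wrist force passes 120 N, or if a joint passes its speed limit or range.

## Working session

There is one attempt and no reset: what is moved stays moved. The work goes in short steps, Python scripts to look and compute and a tool call to move; the robot and the scene stay as the last step left them, time stands still between calls to the robot, and variables do not carry over. Pictures are saved under pics/ and viewed, at most 10 in all, crops included, and the job is handed in when it is done.

Besides the shell and the picture viewer there is one more tool, called after "Call:" by a JSON object that holds its "op" and its "data". send_rows: Moves the arm, as the interface text tells. Its arguments: {"type":"object","properties":{"motion":{"type":"array","items":{"type":"array","items":{"type":"number"}}},"claw":{"type":"number"},"force":{"type":"number"}},"required":["motion"]}

```bash
mkdir -p pics
python3 - <<'E'
from cell import manip
import cv2,numpy as np
for n in("side","top"):
    p,d=manip.capture(n); cv2.imwrite(f"pics/{n}0.png",p[:,:,::-1]); np.save(f"pics/{n}d.npy",d)
    c=manip.camera_model(n); print(n,c["intrinsics"],np.round(c["extrinsics"],3))
    for t in("practice_eye","foot","stage"):
        for r in manip.outline_of(n,t)[:2]: print(t,r["score"],r["centre"],r["region"].sum())
s=manip.get_state();print(s)
E
```

```text
side [[384.35715988   0.         278.84328444]
 [  0.         384.35715988 205.47643076]
 [  0.           0.           1.        ]] [[-0.951 -0.195  0.241  0.237]
 [-0.31   0.554 -0.772  0.967]
 [ 0.017 -0.809 -0.587  0.662]
 [ 0.     0.     0.     1.   ]]
foot 0.71 [246.8, 269.6] 433
stage 0.85 [257.5, 217.9] 2078
top [[493.37959043   0.         287.02402401]
 [  0.         493.37959043 210.13168632]
 [  0.           0.           1.        ]] [[ 0.019 -0.988  0.155  0.24 ]
 [-1.    -0.019  0.003  0.192]
 [ 0.    -0.155 -0.988  1.583]
 [ 0.     0.     0.     1.   ]]
practice_eye 0.7 [233.1, 206.0] 212
practice_eye 0.29 [288.4, 193.8] 1790
foot 0.72 [232.4, 204.0] 179
foot 0.61 [242.2, 206.2] 120
stage 0.91 [287.7, 192.4] 1784
{'time_s': 0.4, 'joint_positions': array([ 1.24061462e+00,  3.53046684e-01,  1.63352917e+00,  6.64905758e-06,
        1.15520942e+00, -2.40531888e-03]), 'qvel': array([-5.15151483e-04, -1.45513417e-03,  1.10241526e-03,  2.37976008e-06,
       -2.36140172e-03, -1.55056953e-03]), 'joint_torque': array([-1.47035214e-03, -6.04550600e+01, -3.42007220e+01, -8.63253149e-05,
        3.71890026e-03,  7.96719149e-06]), 'tcp_pos': array([0.2011881 , 0.59165246, 0.25319644]), 'tcp_rot': array([-5.12566171e-01, -3.09945837e+00,  2.96796979e-04]), 'force': array([ 0.05226396, -0.89009353,  0.45651081]), 'torque': array([ 0.03942598, -0.01681702,  0.01770408]), 'grasp_force': 0.0, 'grip_width': 0.0855823269809203}
```

```bash
cd pics; python3 -c "
import cv2,numpy as np
cv2.imwrite('both.png',cv2.resize(np.vstack([cv2.imread('side0.png'),cv2.imread('top0.png')]),(400,600)))"
```

```text
(no output)
```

View pics/top0.png

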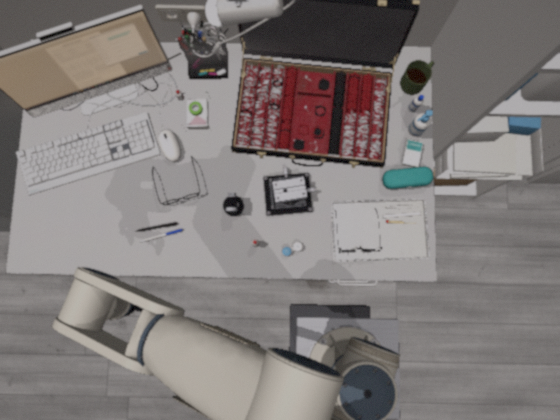

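View pics/side0.png

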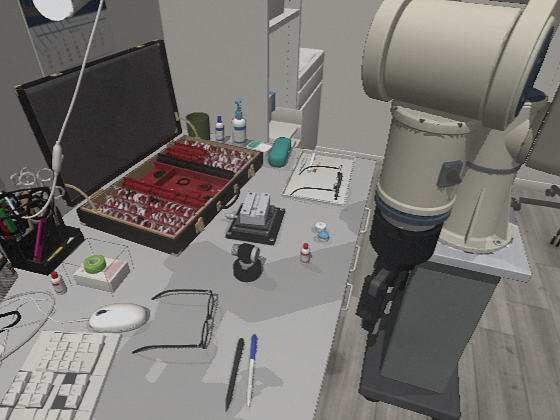

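The top picture shows the eye in its foot near (233,206) and the stage near (288,193). In the side picture the eye is at (247,262) and the stage at (257,218). Next I'll measure both.

```bash
cat > h.py <<'E'
from cell import manip
import cv2,numpy as np
def cloud(n,d):
    c=manip.camera_model(n);K=c["intrinsics"];T=c["extrinsics"]
    v,u=np.mgrid[:420,:560]
    P=np.stack([(u-K[0,2])/K[0,0]*d,(v-K[1,2])/K[1,1]*d,d],-1)
    W=P@T[:3,:3].T+T[:3,3]; W[d==0]=np.nan
    return W
def rect(P,name):
    r=cv2.minAreaRect((P[:,:2]*1000).astype(np.float32)); print(name,len(P),"c",np.round(r[0],1),"size",np.round(r[1],1),"ang",round(r[2],2))
E
python3 - <<'E'
from h import *
for n in("top","side"):
    W=cloud(n,np.load(f"pics/{n}d.npy")); z=W[...,2]
    for nm,(cx,cy,R) in dict(stage=(None,)*3,).items():
        pass
    u,v=(288,193) if n=="top" else (257,218)
    c=np.nanmedian(W[v-3:v+4,u-3:u+4].reshape(-1,3),0);print(n,"stage c",c, "desk z",np.nanmedian(z[225:250,200:225]) if n=="top" else np.nanmedian(z[330:345,160:180]))
    near=(abs(W[...,0]-c[0])<.1)&(abs(W[...,1]-c[1])<.09)
    rect(W[near&(z>.061)&(z<.075)],"block top")
    rect(W[near&(z>.007)&(z<.017)],"plate")
    u,v=(233,206) if n=="top" else (247,262)
    c=np.nanmedian(W[v-2:v+3,u-2:u+3].reshape(-1,3),0);print("eye c",c)
    near=np.hypot(W[...,0]-c[0],W[...,1]-c[1])<.05
    rect(W[near&(z>.05)],"eye top");rect(W[near&(z>.015)&(z<.03)],"foot")
    print("top z",np.nanmax(z[near]))
a=cv2.imread("pics/top0.png")[150:250,200:330]; b=cv2.imread("pics/side0.png")[175:295,210:310]
cv2.imwrite("pics/crop0.png",np.hstack([cv2.resize(a,(455,350),interpolation=2),cv2.resize(b,(292,350),interpolation=2)]))
E
```

```text
top stage c [0.53208675 0.19364121 0.06625252] desk z -0.0008620080908772199
block top 510 c [543.1 188.1] size [ 66.8 100.1] ang 10.29
plate 642 c [532.6 190.9] size [200.9 170.1] ang 0.81
eye c [0.48582302 0.36298456 0.07631257]
eye top 199 c [500.  368.4] size [35.  58.8] ang 88.74
foot 151 c [493.7 367.4] size [59.  65.3] ang 16.94
top z 0.0853315183866934
side stage c [0.52323955 0.23793882 0.05291419] desk z -0.002048628191391899
block top 420 c [545.5 194.6] size [64.1 99.6] ang 9.9
plate 606 c [548.2 211.7] size [146.3 128.8] ang 5.53
eye c [0.49286077 0.38189366 0.03678412]
eye top 398 c [501.9 372.8] size [34.6 59.2] ang 89.71
foot 324 c [496.2 379.8] size [63.4 53. ] ang 21.51
top z 0.07824821074453703
```

View pics/crop0.png

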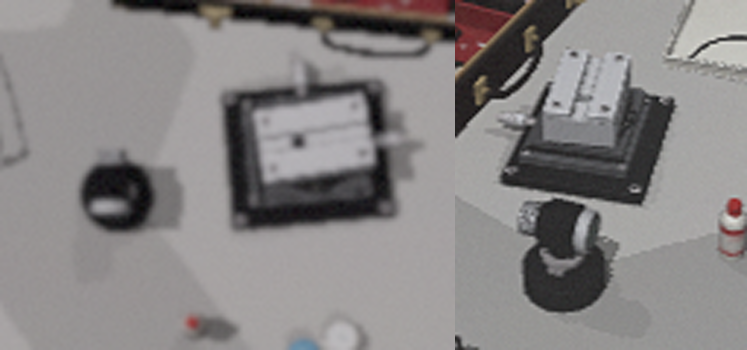

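Run:
```python
from h import *
A=[]
for n in("top","side"):
    W=cloud(n,np.load(f"pics/{n}d.npy")); z=W[...,2]; img=cv2.imread(f"pics/{n}0.png").max(-1)
    near=np.hypot(W[...,0]-.498,W[...,1]-.37)<.06
    for lo,hi in((.045,.1),(.062,.1),(.07,.1)):
        m=near&(z>lo)&(z<hi);P=W[m][:,:2]*1000
        if len(P)<8: continue
        w,V=np.linalg.eigh(np.cov(P.T));d=V[:,1]*np.sign(V[0,1])
        t=(P-P.mean(0))@d;s=(P-P.mean(0))@V[:,0]
        print(n,lo,len(P),P.mean(0).round(1),"yaw",np.degrees(np.arctan2(d[1],d[0])).round(1),"ext",t.min().round(1),t.max().round(1),s.min().round(1),s.max().round(1))
    # rows of x: mid y 
    m=near&(z>.05);P=W[m]*1000
    for x in range(465,535,8):
        q=P[abs(P[:,0]-x)<4]
        if len(q)>2: print(x,len(q),"y",q[:,1].min().round(1),q[:,1].max().round(1),"z",q[:,2].max().round(1))
    m=near&(z>.012)&(z<.027);P=W[m][:,:2]*1000
    print("foot",P.min(0),P.max(0))
    # foot circle: best centre maximising points inside r 34
    g=[(np.sum(np.hypot(*(P-[a,b]).T)<34.5),a,b) for a in range(480,515) for b in range(350,390)]
    k=max(g)[0];q=np.array([x for x in g if x[0]==k]);print(k,len(P),q.mean(0),np.ptp(q,0))
    # plate outline via dark pixels
    m=(abs(W[...,0]-.54)<.11)&(abs(W[...,1]-.19)<.10)&(z>.006)&(z<.018)&(img<75)
    nl,L,st,_=cv2.connectedComponentsWithStats(m.astype(np.uint8));k=1+st[1:,4].argmax();rect(W[L==k],"plate dark")
    m=(abs(W[...,0]-.54)<.07)&(abs(W[...,1]-.19)<.08)&(z>.057)&(z<.08);rect(W[m],"block")
```

```text
top 0.045 202 [497.1 367.5] yaw 0.1 ext -26.6 32.1 -19.1 16.0
top 0.062 188 [497.5 367.9] yaw -0.0 ext -26.8 31.7 -17.9 16.5
top 0.07 154 [497.4 368. ] yaw 2.5 ext -26.8 30.5 -14.7 14.2
473 31 y 351.4 386.5 z 85.3
481 26 y 352.0 385.8 z 84.9
489 30 y 351.9 382.9 z 82.0
497 24 y 352.7 382.2 z 85.1
505 32 y 352.5 383.1 z 83.5
513 23 y 353.7 383.5 z 82.3
521 21 y 355.7 380.9 z 79.9
529 12 y 356.3 382.2 z 74.7
foot [463.49975514 324.16301201] [527.52090733 401.97500904]
152 153 [152. 497. 370.] [0 0 0]
plate dark 452 c [539.7 195.2] size [128.1 146.2] ang 6.36
block 603 c [543.5 188.2] size [ 67.3 100.2] ang 9.53
side 0.045 410 [497.8 379.3] yaw 1.9 ext -25.6 33.8 -11.7 23.8
side 0.062 301 [498.7 377.4] yaw -0.2 ext -26.4 32.7 -12.7 22.0
side 0.07 215 [498.3 374.8] yaw -2.2 ext -26.1 33.1 -14.5 19.4
473 61 y 358.7 390.2 z 78.2
481 48 y 363.4 389.9 z 77.8
489 62 y 356.6 389.4 z 77.2
497 54 y 355.5 390.1 z 75.8
505 53 y 355.6 389.9 z 75.8
513 52 y 357.1 389.1 z 77.1
521 34 y 363.0 386.1 z 74.9
529 34 y 365.6 385.3 z 74.8
foot [466.20425358 345.16673065] [532.1892791  406.42584089]
329 329 [329. 498. 373.] [0 0 0]
plate dark 599 c [541.3 199.7] size [128.6 150.6] ang 6.62
block 550 c [545.8 193. ] size [ 64.  103.2] ang 10.11
```

Call:
{"op": "send_rows", "data": {"motion": [[0,0,0,0,0,-6.26],[0,0,0,0,0,-6.26],[0,0,0,0,0,-6.26],[-37,-27.7,0,0,0,0],[-37,-27.7,0,0,0,0],[-37,-27.7,0,0,0,0],[-37,-27.7,0,0,0,0],[-37,-27.7,0,0,0,0],[-37,-27.7,0,0,0,0],[-37,-27.7,0,0,0,0],[-37,-27.7,0,0,0,0],[0,0,20,0,0,0],[0,0,20,0,0,0],[0,0,10,0,0,0],[0,0,0,0,0,0],[0,0,0,0,0,0]], "claw": 1, "force": 40}}

```text
time_s: 2.0
tcp_pos: [0.4972, 0.3705, 0.2038]
tcp_rot: [-0.001, 3.141, 0.0]
force: [0.8, 0.8, 0.0]
grip_width: 0.0856
grasp_force: 0.0
```

Call:
{"op": "send_rows", "data": {"motion": [[0,0,20,0,0,0],[0,0,20,0,0,0],[0,0,20,0,0,0],[0,0,20,0,0,0],[0,0,20,0,0,0],[0,0,15,0,0,0],[0,0,13,0,0,0],[0,0,10,0,0,0],[0,0,0,0,0,0],[0,0,0,0,0,0]]}}

```text
time_s: 3.0
tcp_pos: [0.4974, 0.3703, 0.0656]
tcp_rot: [0.0, 3.141, 0.0]
force: [0.0, 0.4, 0.4]
grip_width: 0.0855
grasp_force: 0.0
```

Run:
```python
from h import *
o=[]
for n,(u,v) in (("top",(233,206)),("side",(250,255))):
    p,d=manip.capture(n); o.append(cv2.resize(p[v-40:v+40,u-40:u+40,::-1],(390,390),interpolation=2))
cv2.imwrite("pics/g1.png",np.hstack(o)); s=manip.get_state();print(s["tcp_pos"],s["force"])
```

```text
[0.49774457 0.37047527 0.06607589] [-1.14950663  0.05148558  0.02948416]
```

View pics/g1.png

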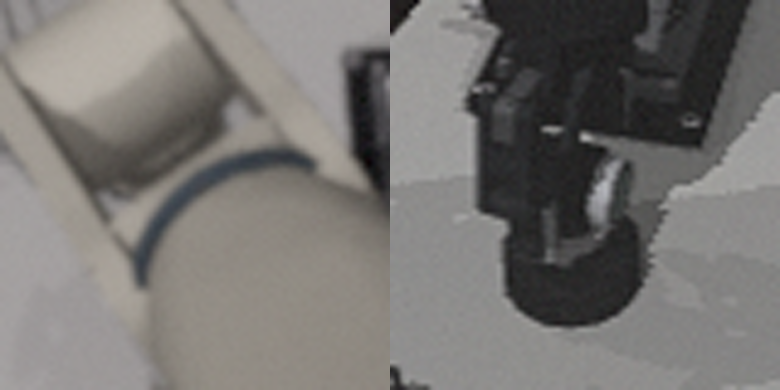

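The gripper straddles the eye: the near finger is at side-crop (510,170) and the lens ring at (605,200). I'll close gently first and check the side load.

Call:
{"op": "send_rows", "data": {"motion": [[0,0,0,0,0,0],[0,0,0,0,0,0],[0,0,0,0,0,0],[0,0,0,0,0,0],[0,0,0,0,0,0],[0,0,0,0,0,0],[0,0,0,0,0,0],[0,0,0,0,0,0]], "claw": 0.3, "force": 20}}

```text
time_s: 3.9
tcp_pos: [0.4974, 0.3703, 0.0655]
tcp_rot: [0.0, 3.141, 0.0]
force: [-0.8, -0.1, 5.0]
grip_width: 0.0318
grasp_force: 24.1
```

```bash
cat > f.py <<'E'
from h import *
import sys
F=[];T=[];P=[];G=[];Q=[]
for _ in range(int(sys.argv[1]) if len(sys.argv)>1 else 4):
    manip.capture("side"); s=manip.get_state(); F.append(s["force"]);T.append(s["torque"]);P.append(s["tcp_pos"]);G.append((s["grip_width"],s["grasp_force"]));Q.append(s["tcp_rot"])
print(s["time_s"],"F",np.mean(F,0).round(2),np.std(F,0).round(2),"T",np.mean(T,0).round(3),"P",(np.mean(P,0)*1000).round(2),"sd",(np.std(P,0)*1000).round(2),"G",np.mean(G,0).round(4),"rot",np.mean(Q,0).round(4))
E
python3 f.py
```

```text
4.1 F [-0.17  0.19  4.84] [0.54 0.34 0.36] T [ 0.053  0.111 -0.003] P [497.36 370.24  65.49] sd [0.02 0.02 0.02] G [ 0.0317 24.1415] rot [1.0000e-04 3.1413e+00 4.0000e-04]
```

Call:
{"op": "send_rows", "data": {"motion": [[0,0,0,0,0,0],[0,0,0,0,0,0],[0,0,0,0,0,0],[0,0,-5,0,0,0],[0,0,-10,0,0,0],[0,0,-15,0,0,0],[0,0,-15,0,0,0],[0,0,-15,0,0,0],[0,0,-15,0,0,0],[0,0,-5,0,0,0],[0,0,0,0,0,0],[0,0,0,0,0,0],[0,0,0,0,0,0]], "claw": 0.3, "force": 40}}

```text
time_s: 5.4
tcp_pos: [0.4968, 0.3698, 0.1445]
tcp_rot: [-0.0, -3.141, 0.001]
force: [0.3, 0.5, -1.8]
grip_width: 0.0313
grasp_force: 41.0
```

```bash
python3 f.py
python3 - <<'E'
from h import *
o=[]
for n,(u,v) in (("top",(233,206)),("side",(250,235))):
    p,d=manip.capture(n); o.append(cv2.resize(p[v-40:v+40,u-40:u+40,::-1],(390,390),interpolation=2))
cv2.imwrite("pics/g2.png",o[1])
E
```

```text
5.6 F [ 0.03  0.29 -2.31] [0.54 0.28 0.76] T [-0.002  0.008  0.001] P [496.89 369.89 144.56] sd [0.09 0.06 0.09] G [3.1500e-02 4.1013e+01] rot [ 0.0000e+00 -3.1406e+00  1.1000e-03]
```

View pics/g2.png

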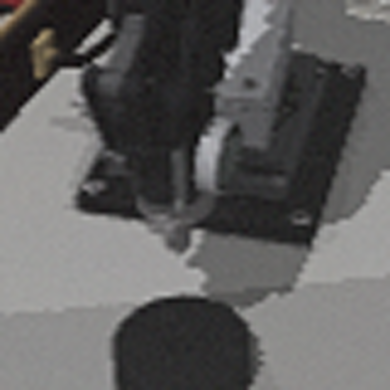

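The eye is out of the foot (post at (177,235), foot at (183,350)). I'll turn about 10° and go to the standoff off the left end of the front face.

Call:
{"op": "send_rows", "data": {"motion": [[0,0,0,0,0,-5],[0,0,0,0,0,-5],[5,-19.3,0,0,0,0],[5,-19.3,0,0,0,0],[5,-19.3,0,0,0,0],[5,-19.3,0,0,0,0],[5,-19.3,0,0,0,0],[5,-19.3,0,0,0,0],[5,-19.3,0,0,0,0],[5,-19.3,0,0,0,0],[0,0,10,0,0,0],[0,0,10,0,0,0],[0,0,8,0,0,0],[0,0,0,0,0,0],[0,0,0,0,0,0],[0,0,0,0,0,0]]}}

```text
time_s: 7.3
tcp_pos: [0.4848, 0.2116, 0.1173]
tcp_rot: [-0.275, 3.129, 0.0]
force: [0.5, 0.7, -1.6]
grip_width: 0.0316
grasp_force: 40.9
```

```bash
python3 f.py
```

```text
7.5 F [-0.27  0.11 -1.99] [0.39 0.31 0.43] T [ 0.02  -0.009  0.019] P [484.81 211.44 117.52] sd [0.02 0.07 0.04] G [3.16000e-02 4.09341e+01] rot [-2.7430e-01  3.1291e+00  3.0000e-04]
```

Call:
{"op": "send_rows", "data": {"motion": [[-4,0,0,0,0,0],[-4,0,0,0,0,0],[-2,0,0,0,0,0],[-1,0,0,0,0,0],[0,0,0,0,0,0],[0,0,0,0,0,0]]}}

```text
time_s: 8.1
tcp_pos: [0.4953, 0.213, 0.1172]
tcp_rot: [0.274, -3.129, 0.0]
force: [0.5, -0.5, -1.7]
grip_width: 0.0317
grasp_force: 40.9
```

```bash
python3 f.py
```

```text
8.3 F [ 0.14  0.28 -2.02] [0.23 0.53 0.41] T [-0.009  0.003 -0.001] P [495.35 212.98 117.25] sd [0.02 0.02 0.02] G [3.1400e-02 4.0934e+01] rot [ 2.7380e-01 -3.1295e+00  1.0000e-04]
```

Call:
{"op": "send_rows", "data": {"motion": [[-1,0,0,0,0,0],[-1,0,0,0,0,0],[0,0,0,0,0,0]]}}

```text
time_s: 8.6
tcp_pos: [0.4977, 0.2134, 0.1173]
tcp_rot: [-0.274, 3.129, 0.0]
force: [-0.2, -0.5, -1.7]
grip_width: 0.0316
grasp_force: 40.9
```

```bash
python3 f.py
```

```text
8.8 F [-0.09 -0.45 -2.03] [0.35 0.27 0.28] T [ 0.019 -0.018  0.013] P [497.45 213.38 117.27] sd [0.07 0.02 0.02] G [3.16000e-02 4.09338e+01] rot [0. 0. 0.]
```

Call:
{"op": "send_rows", "data": {"motion": [[-1,0,0,0,0,0],[0,0,0,0,0,0]]}}

```text
time_s: 9.0
tcp_pos: [0.4986, 0.2136, 0.1173]
tcp_rot: [-0.274, 3.129, 0.0]
force: [-0.0, -0.2, -1.6]
grip_width: 0.0316
grasp_force: 40.9
```

```bash
python3 f.py 3
```

```text
9.15 F [ 0.1  -0.27 -1.83] [0.55 0.15 0.28] T [-0.049  0.028 -0.011] P [498.46 213.55 117.3 ] sd [0.03 0.02 0.  ] G [3.14000e-02 4.09336e+01] rot [-0.0912  1.0432  0.    ]
```

Call:
{"op": "send_rows", "data": {"motion": [[-1,0,0,0,0,0],[0,0,0,0,0,0]]}}

```text
time_s: 9.35
tcp_pos: [0.4996, 0.2137, 0.1173]
tcp_rot: [-0.274, 3.129, 0.0]
force: [0.5, -0.2, -2.7]
grip_width: 0.0312
grasp_force: 40.9
```

```bash
python3 f.py 3
```

```text
9.5 F [ 0.29 -0.04 -1.69] [0.36 0.48 0.46] T [ 0.015 -0.014  0.012] P [499.46 213.74 117.29] sd [0.03 0.01 0.01] G [3.16000e-02 4.09339e+01] rot [-0.0912  1.0432  0.    ]
```

Call:
{"op": "send_rows", "data": {"motion": [[-1,0,0,0,0,0],[0,0,0,0,0,0]]}}

```text
time_s: 9.7
tcp_pos: [0.5006, 0.2139, 0.1173]
tcp_rot: [-0.274, 3.129, 0.0]
force: [-0.6, 0.0, -2.5]
grip_width: 0.0312
grasp_force: 40.9
```

```bash
python3 f.py 3
```

```text
9.85 F [ 0.2  -0.08 -2.  ] [0.41 0.59 0.56] T [-0.022  0.003  0.017] P [500.43 213.9  117.28] sd [0.03 0.02 0.01] G [3.15000e-02 4.09339e+01] rot [ 0.0912 -1.0432  0.    ]
```

Call:
{"op": "send_rows", "data": {"motion": [[-1,0,0,0,0,0],[0,0,0,0,0,0]]}}

```text
time_s: 10.05
tcp_pos: [0.5013, 0.214, 0.1172]
tcp_rot: [0.274, -3.129, 0.0]
force: [-1.4, -1.1, -1.9]
grip_width: 0.0316
grasp_force: 40.9
```

```bash
python3 f.py 3
```

```text
10.2 F [-0.63 -0.22 -1.5 ] [0.22 0.51 0.55] T [ 0.008  0.056 -0.019] P [501.34 214.04 117.24] sd [0.01 0.01 0.02] G [3.13000e-02 4.09236e+01] rot [ 2.7370e-01 -3.1295e+00  1.0000e-04]
```

Call:
{"op": "send_rows", "data": {"motion": [[-0.5,0,0,0,0,0],[0,0,0,0,0,0]]}}

```text
time_s: 10.4
tcp_pos: [0.5015, 0.2141, 0.1172]
tcp_rot: [0.274, -3.129, 0.0]
force: [-2.0, -0.4, -1.4]
grip_width: 0.0312
grasp_force: 41.0
```

```bash
python3 f.py 4
```

```text
10.6 F [-1.91 -0.71 -0.88] [0.7  0.24 0.3 ] T [-0.054  0.46   0.017] P [501.56 214.09 117.22] sd [0.02 0.01 0.01] G [3.16000e-02 4.10324e+01] rot [ 2.737e-01 -3.129e+00  2.000e-04]
```

Call:
{"op": "send_rows", "data": {"motion": [[4,0,0,0,0,0],[8,-5,0,0,0,0],[0,-15,0,0,0,0],[0,-20,0,0,0,0],[0,-15,0,0,0,0],[0,-5,0,0,0,0],[-4,0,0,0,0,0],[-3,0,0,0,0,0],[-1,0,0,0,0,0],[0,0,0,0,0,0],[0,0,0,0,0,0]]}}

```text
time_s: 11.7
tcp_pos: [0.5082, 0.1547, 0.1172]
tcp_rot: [0.275, -3.129, 0.0]
force: [-0.3, -0.8, -1.6]
grip_width: 0.0314
grasp_force: 41.0
```

```bash
python3 f.py 4
```

```text
11.9 F [ 0.51  0.23 -2.41] [0.51 0.33 0.45] T [ 0.018  0.002 -0.   ] P [508.17 154.59 117.22] sd [0.02 0.07 0.02] G [3.15000e-02 4.09655e+01] rot [ 2.7440e-01 -3.1294e+00  1.0000e-04]
```

Call:
{"op": "send_rows", "data": {"motion": [[-1,0,0,0,0,0],[-1,0,0,0,0,0],[0,0,0,0,0,0]]}}

```text
time_s: 12.2
tcp_pos: [0.5105, 0.1548, 0.1174]
tcp_rot: [-0.274, 3.129, 0.0]
force: [-0.8, -0.3, -1.9]
grip_width: 0.0313
grasp_force: 41.0
```

```bash
python3 f.py 3
```

```text
12.35 F [-0.19  0.21 -1.71] [0.28 0.41 0.14] T [-0.013 -0.008 -0.01 ] P [510.37 154.7  117.28] sd [0.05 0.02 0.02] G [3.14000e-02 4.09656e+01] rot [-0.0912  1.0432  0.    ]
```

Call:
{"op": "send_rows", "data": {"motion": [[-1,0,0,0,0,0],[0,0,0,0,0,0]]}}

```text
time_s: 12.55
tcp_pos: [0.5115, 0.1549, 0.1173]
tcp_rot: [-0.274, 3.129, -0.0]
force: [0.6, 0.3, -2.0]
grip_width: 0.0317
grasp_force: 41.0
```

```bash
python3 f.py 3
```

```text
12.7 F [ 0.43 -0.33 -1.94] [0.2  0.28 0.55] T [-0.025  0.028  0.008] P [511.33 154.9  117.28] sd [0.03 0.01 0.  ] G [3.1500e-02 4.0965e+01] rot [-0.0912  1.0432  0.    ]
```

Call:
{"op": "send_rows", "data": {"motion": [[-0.7,0,0,0,0,0],[0,0,0,0,0,0]]}}

```text
time_s: 12.9
tcp_pos: [0.5121, 0.1551, 0.1173]
tcp_rot: [-0.274, 3.13, 0.0]
force: [-0.3, -0.5, -1.2]
grip_width: 0.0314
grasp_force: 41.0
```

```bash
python3 f.py 3
```

```text
13.05 F [-0.98  0.27 -2.19] [0.43 0.14 0.54] T [ 0.008 -0.013  0.032] P [512.01 155.03 117.28] sd [0.04 0.02 0.02] G [3.16000e-02 4.09663e+01] rot [ 0.0912 -1.0432  0.    ]
```

Call:
{"op": "send_rows", "data": {"motion": [[-0.7,0,0,0,0,0],[0,0,0,0,0,0]]}}

```text
time_s: 13.25
tcp_pos: [0.5124, 0.1551, 0.1172]
tcp_rot: [0.274, -3.129, 0.0]
force: [-0.9, -0.1, -1.3]
grip_width: 0.0317
grasp_force: 41.0
```

```bash
python3 f.py 3
```

```text
13.4 F [-1.26 -0.45 -1.03] [0.07 0.27 0.27] T [-0.041  0.307 -0.003] P [512.41 155.07 117.21] sd [0.01 0.02 0.01] G [3.13000e-02 4.09958e+01] rot [ 2.7370e-01 -3.1291e+00  1.0000e-04]
```

Call:
{"op": "send_rows", "data": {"motion": [[4,0,0,0,0,0],[8,5,0,0,0,0],[0,15,0,0,0,0],[0,20,0,0,0,0],[0,20,0,0,0,0],[0,20,0,0,0,0],[0,15,0,0,0,0],[0,5,0,0,0,0],[-8,0,0,0,0,0],[-15,0,0,0,0,0],[-15,0,0,0,0,0],[-10,0,0,0,0,0],[0,0,0,0,0,0],[0,-4,0,0,0,0],[0,-2,0,0,0,0],[0,0,0,0,0,0],[0,0,0,0,0,0]]}}

```text
time_s: 15.1
tcp_pos: [0.5315, 0.2538, 0.1174]
tcp_rot: [0.274, -3.129, 0.0]
force: [-0.4, 0.5, -1.3]
grip_width: 0.0318
grasp_force: 40.9
```

```bash
python3 f.py 4
```

```text
15.3 F [-0.27  0.03 -1.66] [0.27 0.32 0.28] T [ 0.025 -0.007 -0.003] P [531.65 253.98 117.36] sd [0.06 0.06 0.01] G [3.13000e-02 4.09303e+01] rot [-0.1371  1.5648  0.    ]
```

Call:
{"op": "send_rows", "data": {"motion": [[0,-2,0,0,0,0],[0,-1,0,0,0,0],[0,-1,0,0,0,0],[0,0,0,0,0,0]]}}

```text
time_s: 15.7
tcp_pos: [0.5325, 0.2498, 0.1173]
tcp_rot: [0.273, -3.13, 0.0]
force: [0.4, -0.3, -1.8]
grip_width: 0.0316
grasp_force: 40.9
```

```bash
python3 f.py 3
```

```text
15.85 F [ 0.73  0.07 -2.06] [0.21 0.35 0.36] T [ 0.022 -0.    -0.015] P [532.52 249.98 117.27] sd [0.02 0.04 0.01] G [3.16000e-02 4.09305e+01] rot [ 0.0911 -1.0432  0.    ]
```

Call:
{"op": "send_rows", "data": {"motion": [[0,-1,0,0,0,0],[0,-1,0,0,0,0],[0,0,0,0,0,0]]}}

```text
time_s: 16.15
tcp_pos: [0.5329, 0.2479, 0.1173]
tcp_rot: [0.274, -3.13, 0.0]
force: [0.3, -0.2, -2.2]
grip_width: 0.0314
grasp_force: 40.9
```

```bash
python3 f.py 3
```

```text
16.3 F [ 0.1   0.64 -2.28] [0.6  0.26 0.26] T [-0.018  0.004  0.017] P [532.87 248.01 117.29] sd [0.01 0.03 0.01] G [3.15000e-02 4.09304e+01] rot [-0.0912  1.0432 -0.    ]
```

Call:
{"op": "send_rows", "data": {"motion": [[0,-1,0,0,0,0],[0,0,0,0,0,0]]}}

```text
time_s: 16.5
tcp_pos: [0.533, 0.247, 0.1173]
tcp_rot: [0.274, -3.13, 0.0]
force: [0.4, -0.5, -2.2]
grip_width: 0.0312
grasp_force: 40.9
```

```bash
python3 f.py 3
```

```text
16.65 F [ 0.07 -0.2  -2.43] [0.64 0.86 0.55] T [-0.007 -0.01   0.005] P [533.04 247.03 117.29] sd [0.01 0.03 0.02] G [3.14000e-02 4.09301e+01] rot [-0.2737  3.1296  0.    ]
```

Call:
{"op": "send_rows", "data": {"motion": [[0,-1,0,0,0,0],[0,0,0,0,0,0]]}}

```text
time_s: 16.85
tcp_pos: [0.5332, 0.246, 0.1173]
tcp_rot: [0.274, -3.13, 0.0]
force: [0.8, -0.3, -2.1]
grip_width: 0.0313
grasp_force: 40.9
```

```bash
python3 f.py 3
```

```text
17.0 F [-0.11  0.06 -2.46] [0.53 0.29 0.46] T [-0.008 -0.008 -0.04 ] P [533.2  246.04 117.29] sd [0.01 0.01 0.01] G [3.15000e-02 4.09299e+01] rot [ 0.0912 -1.0432  0.    ]
```

Call:
{"op": "send_rows", "data": {"motion": [[0,-1,0,0,0,0],[0,0,0,0,0,0]]}}

```text
time_s: 17.2
tcp_pos: [0.5334, 0.245, 0.1173]
tcp_rot: [-0.274, 3.13, -0.0]
force: [1.7, 0.9, -2.4]
grip_width: 0.0314
grasp_force: 40.9
```

```bash
python3 f.py 3
```

```text
17.35 F [-0.26 -0.02 -2.06] [0.43 0.18 0.42] T [ 0.027 -0.012  0.007] P [533.39 245.07 117.29] sd [0.01 0.02 0.01] G [3.1300e-02 4.0931e+01] rot [-0.0912  1.0432 -0.    ]
```

Call:
{"op": "send_rows", "data": {"motion": [[0,-1,0,0,0,0],[0,0,0,0,0,0]]}}

```text
time_s: 17.55
tcp_pos: [0.5335, 0.2444, 0.1173]
tcp_rot: [-0.273, 3.13, 0.001]
force: [-0.1, 1.6, -1.6]
grip_width: 0.0313
grasp_force: 41.1
```

```bash
python3 f.py 3
```

```text
17.7 F [-0.88  2.52 -2.2 ] [0.24 0.14 0.28] T [ 0.543  0.147 -0.012] P [533.54 244.37 117.33] sd [0.01 0.01 0.01] G [3.14000e-02 4.11707e+01] rot [-2.7360e-01  3.1296e+00  7.0000e-04]
```

Call:
{"op": "send_rows", "data": {"motion": [[0,4,0,0,0,-0.49],[0,0,-10,0,0,0],[0,0,-10,0,0,0],[0,0,-4,0,0,0],[0,-10,0,0,0,0],[0,-15,0,0,0,0],[0,-10,0,0,0,0],[0,0,0,0,0,0],[0,0,0,0,0,0],[0,0,0,0,0,0]]}}

```text
time_s: 18.7
tcp_pos: [0.5392, 0.2136, 0.1411]
tcp_rot: [0.287, -3.128, -0.0]
force: [0.0, 0.1, -3.9]
grip_width: 0.0315
grasp_force: 41.0
```

```bash
python3 f.py 5
```

```text
18.95 F [-0.32  0.28 -1.91] [0.23 0.24 0.34] T [-0.01   0.005  0.006] P [539.18 213.92 141.22] sd [0.03 0.04 0.02] G [3.14000e-02 4.10161e+01] rot [ 2.8760e-01 -3.1283e+00 -1.0000e-04]
```

Call:
{"op": "send_rows", "data": {"motion": [[-0.4,-5,0,0,0,0],[-0.4,-5.8,0,0,0,0],[0,0,4,0,0,0],[0,0,2,0,0,0],[0,0,0,0,0,0],[0,0,0,0,0,0]]}}

```text
time_s: 19.55
tcp_pos: [0.5419, 0.2032, 0.1351]
tcp_rot: [0.287, -3.128, 0.0]
force: [-0.6, -0.0, -2.3]
grip_width: 0.0315
grasp_force: 41.0
```

```bash
python3 f.py 5
```

```text
19.8 F [ 0.26 -0.15 -2.18] [0.52 0.24 0.38] T [-0.007 -0.007  0.008] P [542.   203.26 135.33] sd [0.03 0.02 0.06] G [3.13000e-02 4.10175e+01] rot [-1.724e-01  1.877e+00  1.000e-04]
```

Call:
{"op": "send_rows", "data": {"motion": [[0,0.2,2,0,0,0],[0,0,2,0,0,0],[0,0,1,0,0,0],[0,0,1,0,0,0],[0,0,1,0,0,0],[0,0,1,0,0,0],[0,0,0,0,0,0]]}}

```text
time_s: 20.5
tcp_pos: [0.5419, 0.2033, 0.1271]
tcp_rot: [0.287, -3.128, 0.0]
force: [-0.2, 0.1, -1.7]
grip_width: 0.031
grasp_force: 41.0
```

```bash
python3 f.py 3
```

```text
20.65 F [ 0.21  0.22 -2.06] [0.29 0.29 0.43] T [-0.002 -0.002 -0.004] P [541.96 203.35 127.28] sd [0.03 0.01 0.05] G [3.14000e-02 4.10171e+01] rot [ 0.0957 -1.0428  0.    ]
```

Tip is at about 64 mm, with the groove floor at 60 mm. I'll keep going in small steps.

Call:
{"op": "send_rows", "data": {"motion": [[0,0,1,0,0,0],[0,0,1,0,0,0],[0,0,1,0,0,0],[0,0,0.5,0,0,0],[0,0,0.5,0,0,0],[0,0,0,0,0,0]]}}

```text
time_s: 21.25
tcp_pos: [0.5419, 0.2033, 0.1232]
tcp_rot: [0.287, -3.128, 0.0]
force: [0.2, -0.2, -1.7]
grip_width: 0.0314
grasp_force: 41.0
```

```bash
python3 f.py 3
```

```text
21.4 F [-0.38  0.39 -2.08] [0.66 0.62 0.14] T [-0.031 -0.013 -0.009] P [541.94 203.36 123.27] sd [0.01 0.   0.01] G [3.15000e-02 4.10169e+01] rot [ 0.0957 -1.0428  0.    ]
```

Call:
{"op": "send_rows", "data": {"motion": [[0,0,0.5,0,0,0],[0,0,0.5,0,0,0],[0,0,0.5,0,0,0],[0,0,0,0,0,0]]}}

```text
time_s: 21.8
tcp_pos: [0.5419, 0.2033, 0.1217]
tcp_rot: [0.287, -3.128, 0.0]
force: [1.0, 0.0, -3.1]
grip_width: 0.0311
grasp_force: 41.0
```

```bash
python3 f.py 3
```

```text
21.95 F [-0.06  0.25 -2.21] [0.36 0.51 0.09] T [ 0.007 -0.008 -0.006] P [541.92 203.35 121.75] sd [0.01 0.01 0.01] G [3.17000e-02 4.10169e+01] rot [ 0.2872 -3.1284  0.    ]
```

Tip at about 58 mm with no contact force, so it is entering the bore.

Call:
{"op": "send_rows", "data": {"motion": [[0,0,0.7,0,0,0],[0,0,0.7,0,0,0],[0,0,0.6,0,0,0],[0,0,0,0,0,0]]}}

```text
time_s: 22.35
tcp_pos: [0.5418, 0.2033, 0.1196]
tcp_rot: [0.287, -3.128, 0.0]
force: [-0.8, -0.0, -2.3]
grip_width: 0.031
grasp_force: 41.0
```

```bash
python3 f.py 3
```

```text
22.5 F [ 0.18  0.29 -1.9 ] [0.34 0.53 0.16] T [ 0.002 -0.013 -0.015] P [541.91 203.34 119.74] sd [0.02 0.02 0.04] G [3.1600e-02 4.1017e+01] rot [ 0.2871 -3.1283  0.    ]
```

Call:
{"op": "send_rows", "data": {"motion": [[0,0,0.7,0,0,0],[0,0,0.7,0,0,0],[0,0,0.8,0,0,0],[0,0,0.8,0,0,0],[0,0,0.8,0,0,0],[0,0,0.8,0,0,0],[0,0,0,0,0,0]]}}

```text
time_s: 23.2
tcp_pos: [0.5418, 0.2033, 0.115]
tcp_rot: [0.287, -3.128, 0.0]
force: [0.2, 1.3, -1.2]
grip_width: 0.0312
grasp_force: 41.0
```

```bash
python3 f.py 3
```

```text
23.35 F [-0.09  0.37 -2.42] [0.51 0.01 0.38] T [-0.003 -0.003 -0.011] P [541.94 203.35 115.15] sd [0.03 0.01 0.04] G [3.14000e-02 4.10175e+01] rot [ 0.0957 -1.0428  0.    ]
```

Call:
{"op": "send_rows", "data": {"motion": [[0,0,0.8,0,0,0],[0,0,0.8,0,0,0],[0,0,0.8,0,0,0],[0,0,0.8,0,0,0],[0,0,0.8,0,0,0],[0,0,0,0,0,0]]}}

```text
time_s: 23.95
tcp_pos: [0.5419, 0.2033, 0.111]
tcp_rot: [0.287, -3.128, 0.0]
force: [-0.3, 0.1, -3.1]
grip_width: 0.0314
grasp_force: 41.0
```

```bash
python3 f.py 3
```

```text
24.1 F [-0.15  0.03 -2.09] [0.32 0.63 0.47] T [ 0.013  0.026 -0.002] P [541.94 203.35 111.16] sd [0.03 0.02 0.04] G [3.16000e-02 4.10193e+01] rot [ 0.0957 -1.0428  0.    ]
```

Tip at about 47.7 mm. The tongue meets the groove next, so I'm using gentle steps.

Call:
{"op": "send_rows", "data": {"motion": [[0,0,0.7,0,0,0],[0,0,0.7,0,0,0],[0,0,0.6,0,0,0],[0,0,0.5,0,0,0],[0,0,0,0,0,0]]}}

```text
time_s: 24.6
tcp_pos: [0.5419, 0.2033, 0.1086]
tcp_rot: [0.287, -3.128, 0.0]
force: [0.4, -1.2, -2.8]
grip_width: 0.0313
grasp_force: 41.0
```

```bash
python3 f.py 3
```

```text
24.75 F [ 0.2  -0.16 -2.46] [0.42 0.72 0.2 ] T [ 0.017  0.012 -0.005] P [541.93 203.34 108.66] sd [0.02 0.   0.03] G [3.15000e-02 4.10197e+01] rot [ 0.0957 -1.0428  0.    ]
```

Call:
{"op": "send_rows", "data": {"motion": [[0,0,0.7,0,0,0],[0,0,0.7,0,0,0],[0,0,0.6,0,0,0],[0,0,0.5,0,0,0],[0,0,0,0,0,0]]}}

```text
time_s: 25.25
tcp_pos: [0.5419, 0.2033, 0.1061]
tcp_rot: [0.287, -3.128, 0.0]
force: [-0.3, -0.3, -1.5]
grip_width: 0.0312
grasp_force: 41.0
```

```bash
python3 f.py 3
```

```text
25.4 F [ 0.04  0.04 -1.91] [0.25 0.29 0.21] T [ 0.018  0.016 -0.004] P [541.93 203.36 106.16] sd [0.03 0.01 0.03] G [3.16000e-02 4.10197e+01] rot [ 0.0957 -1.0428  0.    ]
```

Tip at about 42.7 mm. The seat is 2.7 mm below.

Call:
{"op": "send_rows", "data": {"motion": [[0,0,0.6,0,0,0],[0,0,0.6,0,0,0],[0,0,0.5,0,0,0],[0,0,0.4,0,0,0],[0,0,0,0,0,0]]}}

```text
time_s: 25.9
tcp_pos: [0.5419, 0.2033, 0.104]
tcp_rot: [0.287, -3.128, 0.0]
force: [0.0, 0.3, -3.2]
grip_width: 0.0316
grasp_force: 41.0
```

```bash
python3 f.py 3
```

```text
26.05 F [-0.14  0.1  -1.86] [0.29 0.36 0.3 ] T [ 0.027  0.026 -0.005] P [541.94 203.34 104.07] sd [0.02 0.01 0.02] G [3.13000e-02 4.10198e+01] rot [ 0.2871 -3.1284  0.    ]
```

Call:
{"op": "send_rows", "data": {"motion": [[0,0,0.4,0,0,0],[0,0,0.3,0,0,0],[0,0,0,0,0,0]]}}

```text
time_s: 26.35
tcp_pos: [0.5421, 0.2034, 0.1037]
tcp_rot: [-0.287, 3.128, 0.0]
force: [-1.4, 0.1, 2.9]
grip_width: 0.0318
grasp_force: 41.5
```

```bash
python3 f.py 3
```

```text
26.5 F [-1.89  0.12  3.96] [0.34 0.31 0.25] T [-0.123  0.247 -0.01 ] P [542.03 203.4  103.68] sd [0.02 0.01 0.02] G [3.14000e-02 4.15784e+01] rot [-2.8710e-01  3.1282e+00  1.0000e-04]
```

Call:
{"op": "send_rows", "data": {"motion": [[0,0,0.4,0,0,0],[0,0,0,0,0,0]]}}

```text
time_s: 26.7
tcp_pos: [0.5421, 0.2034, 0.1036]
tcp_rot: [-0.287, 3.128, 0.0]
force: [-3.4, -0.3, 8.3]
grip_width: 0.0314
grasp_force: 42.1
```

```bash
python3 f.py 3
```

```text
26.85 F [-3.22 -0.97  8.47] [0.51 0.62 0.24] T [-0.247  0.502 -0.   ] P [542.07 203.43 103.62] sd [0.01 0.01 0.01] G [3.14000e-02 4.21242e+01] rot [-2.8710e-01  3.1281e+00  2.0000e-04]
```

The collar is seated: stiff contact at the expected height. I'll relax the press, release, and back off.

Call:
{"op": "send_rows", "data": {"motion": [[0,0,-0.4,0,0,0],[0,0,0,0,0,0]]}}

```text
time_s: 27.05
tcp_pos: [0.5421, 0.2034, 0.1037]
tcp_rot: [-0.287, 3.128, 0.0]
force: [-2.1, 0.3, 6.0]
grip_width: 0.0313
grasp_force: 41.9
```

Call:
{"op": "send_rows", "data": {"motion": [[0,0,0,0,0,0],[0,0,0,0,0,0],[0,0,0,0,0,0],[0,0,0,0,0,0],[0,0,0,0,0,0],[0,0,0,0,0,0],[0,0,0,0,0,0]], "claw": 0.8, "force": 20}}

```text
time_s: 27.75
tcp_pos: [0.542, 0.2033, 0.1034]
tcp_rot: [-0.287, 3.128, -0.0]
force: [0.4, -0.8, -1.2]
grip_width: 0.0681
grasp_force: 0.0
```

Call:
{"op": "send_rows", "data": {"motion": [[0,0,-5,0,0,0],[0,0,-10,0,0,0],[0,0,-20,0,0,0],[0,0,-25,0,0,0],[0,0,-25,0,0,0],[0,0,-20,0,0,0],[40,0,0,0,0,0],[40,0,0,0,0,0],[40,0,0,0,0,0],[0,0,0,0,0,0],[0,0,0,0,0,0]]}}

```text
time_s: 28.85
tcp_pos: [0.424, 0.1817, 0.2095]
tcp_rot: [-0.288, 3.126, 0.001]
force: [-0.4, 0.3, 0.4]
grip_width: 0.0683
grasp_force: 0.0
```

Run:
```python
from h import *
o=[]
for n,(u,v) in (("top",(288,193)),("side",(257,205))):
    p,d=manip.capture(n); o.append(cv2.resize(p[v-40:v+40,u-40:u+40,::-1],(390,390),interpolation=2))
    W=cloud(n,d); m=(np.hypot(W[...,0]-.542,W[...,1]-.203)<.05)&(W[...,2]>.085)&(W[...,2]<.14);print(n,m.sum(),np.nanmean(W[m],0),W[m][:,2].max(),W[m].min(0),W[m].max(0))
cv2.imwrite("pics/end.png",np.hstack(o))
```

```text
top 71 [0.56089259 0.20663913 0.11082839] 0.12263081189583347 [0.54378414 0.19116081 0.09725756] [0.57436999 0.21900061 0.12263081]
side 304 [0.54194251 0.21384785 0.10433021] 0.11624045494542545 [0.5151078  0.18826612 0.08502378] [0.57363659 0.22619267 0.11624045]
```

View pics/end.png

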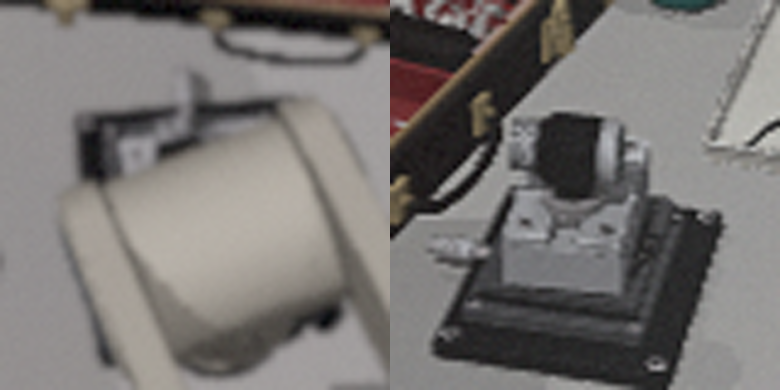

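The side crop shows the eye upright on the block: collar on the top at (575,205), barrel at (570,150), lens to the front at (608,155). Top of the eye is about 0.116 m by depth, which fits the seated height. The gripper is clear.

```bash
python3 -c "
from cell import manip
print(manip.finish_job())"
```

```text
the job is handed in; nothing more can be done
None
```

The practice eye is seated in the block's bore and groove with its lens to the front and released. I handed the job in at about 29 s; the hand-in gave no verdict.

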